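Seat the tube holder in the mixer and hold its plunger half-way

ROBOT

A 7-joint arm with a two-finger parallel gripper is mounted at the origin on the work surface. World frame = base frame: x ahead of the robot, y to its left, z up, the work surface at z = 0. Lengths are in m, angles in rad, forces in N, time in s.
With the tool pointing down it reaches from about 0.425 to 0.925 m from the base axis. Payload 6.8 kg.
Tool frame: the origin (TCP) lies midway between the tips of the shut fingers; the grasp point (between the pads) lies 19 mm behind it; x points along the fingers, y is the direction in which the jaws open and shut, and the axes are right-handed (so a half turn about x gives the same grasp; the last joint's range is limited). The gripper opens to 85 mm and grips with 20 to 120 N. Pads are 22 mm wide; open, the fingers measure 114 mm over their backs; the gripper's body (76 mm by 85 mm) begins 54 mm behind the grasp point. The pads swing forward as they close: fully open they stand 13 mm farther back than shut.
Start: joints at [1.064, 0.477, 0.022, 1.555, -0.011, 1.109, -0.083], TCP at [0.262, -0.622, 0.231] pointing down, gripper open.
Joint ranges: [-2.96, 2.96], [-0.34, 2.1], [-1.41, 1.46], [0.24, 2.44], [-1.37, 4.51], [0.17, 1.92], [-2.96, 2.96]. Speed limits (rad/s): [2.39, 2.39, 3.14, 3.14, 3.14, 3.14, 3.14].

INTERFACE

Orientations are given as a unit quaternion [w, x, y, z].
In Python, from station import r, vision gives the robot as it stands.
- The arm moves only by the tool move_arm, never from a script. Its argument "rows" is a list of rows, each an object with "dp": the shift along the world's x, y, z in m, a list of three; "angular": the turn, a rotation vector about the world's x, y, z in degrees, a list of three. A call has 1 to 20 rows; each row is the pose to reach, as a shift and turn from the pose commanded when the call began; what a row does not reach only later rows make up. A row lasts 1/10 s, in which the tool goes at most 50 mm and 8.59 degrees, less where a joint would pass 70% of its speed; a pose out of reach is approached as far as the arm can. A call with a gripper value outside its range is refused whole. "jaw" is the finger opening in m, from 0 to 0.0854, set as the call begins (left out, the last holds). The fingers move at their own pace and stop on an object; "grip_force" is the grip in N (left out, the last holds). Time passes only in rows, so rows that repeat a pose let the fingers close. It gives the time, the measured TCP pose, the force and the opening at its end, in the units of the state.
- r.get_obs(): the state, without advancing time (a new reading comes with each control period).
- vision.capture(name): name is "side" or "top" or "wrist"; returns a dict with "image" (420x560x3 uint8, red, green, blue), "camera_matrix" (3x3 intrinsics, pixels), "k1" (the pictures are not rectified: a ray, as slopes to the right and down, at radius r is drawn at 1 + k1 r^2 times it, then the intrinsics apply), "rvec" (rotation vector, rad) and "tvec" (3), from world to camera coordinates, as OpenCV has them; the wrist camera has in their place "hand_eye" (4x4, takes a point from camera to tool coordinates, whose origin is the TCP and whose axes are the tool frame's). Camera axes: x right, y down, z forward; pixel columns grow to the right and rows downward; lengths in m; the calibration is good to about 2 mm. A picture is of the moment at which its call begins: read the wrist's pose just before it. There is no depth.
- r.job_done(): hands the job in, once; it reports no verdict.
The state is a dict: "time": time; "qpos": joint angles; "joint_velocities": joint speeds; "joint_torque": joint torques, N m; "eef_pos": TCP position; "tool_rot": TCP orientation; "wrist_force": force on the tool from outside, world axes, zero at the start; "ft_torque": the same for the moment, N m; "gripper_width": finger opening in m.
Only numpy, scipy, OpenCV 4.12 (cv2) and the standard library are available. Lean on these libraries where they do the work, as an engineer would, in place of code of your own. Each camera call takes 0.05 s, during which the arm holds its last target.

TASK

Take the oblong tube holder by its upright bar and plug its foot into the oblong socket of the white bench mixer, lowering it fully home without dropping it, then let go of it. Then press the mixer's spring plunger half-way down, until the dark band round it meets the rim of its housing, and keep it there: that is the gentle speed, so never push it right down to its stop. Finish while still holding the plunger half-way, and leave the round holder, rack, bottle and cup alone.

Things in the scene. Friction and masses are not known exactly. Their poses are not given: they have to be found in the camera images.
- mixer: White bench-top tube mixer, a box 150 (x) x 200 (y) x 62 high, fixed to the bench. Origin: centre of its underside, on the bench; z up. In its deck (top face, z = 62 mm) the oblong socket is centred at x 0, y +50 mm, the plunger at x 0, y -55 mm.
- socket (a point): Centre of the mouth of the mixer's oblong socket, on the deck, 62 mm above the bench. Hole 46 mm along the mixer's x, 34 mm along its y, 28 mm deep, straight walls. Axes as the mixer's.
- holder: Loose oblong tube holder, 0.21 to 0.36 kg, standing on its foot. Origin: centre of the foot's underside; z up. Foot (plug) 44 (x) x 32 (y) mm, z 0 to 25 mm, lowest 5 mm tapered; aluminium block 76 (x) x 60 (y) mm, z 25 to 47 mm, with four black domed tube caps (17 mm wide, 8 mm high) at its corners; in the middle an upright grey grip bar 36 (x) x 14 (y) mm, z 47 to 97 mm.
- holder_rest (a point): Centre of the underside of the holder's block, 25 mm above the holder's origin. Fully home, that underside rests on the mixer's deck and this point coincides with socket. The foot fits either way round (half a turn), holder's x along the mixer's x.
- holder_grip (a point): Point on the axis of the holder's grip bar, 83 mm above the holder's origin, 14 mm below the bar's top. Grip here across the bar's 14 mm, along the holder's y.
- plunger (a joint): Travel of the mixer's spring plunger in m: 0 up, 0.020 down at the stop. Half-way is 0.010. It pushes up with 3.5 N at the top, 7.5 N half-way, 11.5 N at the stop, and rises by itself when let go.
- plunger_top (a point): Centre of the flat top of the plunger (moves with it): a steel cylinder 32 mm across. Not pressed, it stands 96 mm above the bench, 24 mm above the rim of its round grey housing (48 mm across, rim 72 mm above the bench). A dark band 2 mm high, 10 mm above the rim when not pressed, is level with the rim at half travel.
- round_holder: Bystander: loose round tube holder for another machine, disc 80 mm across with round foot and a round 20 mm post, 97 mm high. Origin: centre of the underside. It and the oblong holder may stand on either side of the mixer.
- tube_rack: Bystander: loose clear rack with seven capped tubes, 50 x 180 x 92 mm high, beyond the mixer. Origin: centre of the underside.
- spray_bottle: Bystander: loose clear bottle with a white spray head, 70 mm across, 184 mm high. Origin: centre of the underside.
- cup: Bystander: loose clear cup with small sticks, 80 mm across, 95 mm high. Origin: centre of the underside.
There are look-alikes about, which are no part of the job. Leave any purple or yellow look-alike of the holder alone.

How it is judged:
On the way, in this order (a step that is already met when the one before it is completed fails the run):
1. the oblong holder is fully home in the mixer's socket and let go (z of holder_rest in the frame of socket between -0.003 and 0.003 m and horizontal distance between holder_rest and socket below 0.004 m and angle between holder's own z axis and vertical below 0.06 rad and angle between the x axis of holder and the x axis of mixer, either way round below 0.12 rad and contact force between holder and the fingers below 0.2 N and contact force between holder and the arm below 0.2 N), for 0.2 s.
2. the plunger is held about half-way down (6 to 14 mm) by the robot for a second, the holder still seated (all of step 1 and value of joint plunger between 0.006 and 0.014 m and (contact force between mixer and the fingers above 2.5 N or contact force between mixer and the arm above 2.5 N)), for 1 s.
At the end, for the whole second after the job is handed in: The oblong holder is fully home (3 mm), centred (4 mm), upright (0.06 rad) and square (0.12 rad) in the socket and not touched; the robot holds the plunger 6 to 14 mm down of its 20 mm with over 2.5 N; bystanders within 30 mm of their start (all of step 2 and distance of each of round_holder, tube_rack, spray_bottle, cup from where it was at the start of the episode below 0.03 m); the arm keeps its last pose, push and grip.
It fails at once if the plunger is pushed right down to its stop (19 mm or more) (value of joint plunger above 0.019 m).
It fails at once if the holder is dropped (linear speed of holder above 0.6 m/s and contact force between holder and the fingers below 0.1 N).
It fails at once if a bystander is moved more than 30 mm or tipped over (distance of any of round_holder, tube_rack, spray_bottle, cup from where it was at the start of the episode above 0.03 m or angle between any of round_holder, tube_rack, spray_bottle, cup's own z axis and vertical above 0.4 rad).
It also fails if it takes over 51 s, if anything falls off the work surface, if the arm or the gripper's body presses on something with over 40 N, if the wrist force passes 120 N, or if a joint passes its speed limit or range.

## Working session

There is one attempt and no reset: what is moved stays moved. The work goes in short steps, Python scripts to look and compute and a tool call to move; the robot and the scene stay as the last step left them, time stands still between calls to the robot, and variables do not carry over. Pictures are saved under pics/ and viewed, and the job is handed in when it is done.

Besides the shell and the picture viewer there is one more tool, called after "Request:" in YAML: its name, and indented under it one key for each argument. move_arm: Moves the arm, as the interface text tells. Its arguments: {"type":"object","properties":{"rows":{"type":"array"},"jaw":{"type":"number"},"grip_force":{"type":"number"}},"required":["rows"]}

```bash
mkdir -p pics
cat > h.py <<'E'
from station import r, vision
import numpy as np, cv2
def cap(n,f=None):
    o=r.get_obs(); c=vision.capture(n); c['obs']=o
    if f: cv2.imwrite('pics/'+f,c['image'][:,:,::-1]); np.save('pics/'+f+'.npy',c,allow_pickle=True)
    return c
def load(f): return np.load('pics/'+f+'.npy',allow_pickle=True).item()
def pose(c):
    if 'rvec' in c:
        R=cv2.Rodrigues(np.array(c['rvec'],float))[0]; t=np.array(c['tvec'],float).ravel(); return R,t
    from scipy.spatial.transform import Rotation as Ro
    q=c['obs']['tool_rot']; T=np.eye(4);T[:3,:3]=Ro.from_quat([q[1],q[2],q[3],q[0]]).as_matrix();T[:3,3]=c['obs']['eef_pos']
    W=np.linalg.inv(T@np.array(c['hand_eye'])); return W[:3,:3],W[:3,3]
def proj(c,P):
    R,t=pose(c); X=np.atleast_2d(P)@R.T+t; s=X[:,:2]/X[:,2:]; s=s*(1+c['k1']*(s**2).sum(1,keepdims=True))
    K=np.array(c['camera_matrix']); return s*[K[0,0],K[1,1]]+[K[0,2],K[1,2]]
def ray(c,uv):
    R,t=pose(c);K=np.array(c['camera_matrix']); d=(np.array(uv,float)-[K[0,2],K[1,2]])/[K[0,0],K[1,1]]
    s=d.copy()
    for _ in range(20): s=d/(1+c['k1']*(s@s))
    return -R.T@t, R.T@np.array([s[0],s[1],1])
def at(c,uv,z):
    o,d=ray(c,uv); return o+d*(z-o[2])/d[2]
E
python3 - <<'E'
from h import *
for n in ['side','top','wrist']:
    c=cap(n,n+'0.png'); R,t=pose(c); print(n,-R.T@t,c['k1'],np.array(c['camera_matrix'])[0,0])
print(r.get_obs())
E
```

```text
side [0.13904441 0.57569578 0.8669089 ] -0.023409155258000084 380.5159295784334
top [0.44807287 0.02546502 1.07121396] -0.08962793589005064 397.4795434422832
wrist [ 0.33431025 -0.59158862  0.37272313] -0.014732943263057584 372.9966400259007
{'time': 0.15, 'qpos': array([ 1.063922  ,  0.47762026,  0.02237173,  1.55619595, -0.01149111,
        1.10926742, -0.08308487]), 'joint_velocities': array([ 3.65024401e-04, -2.19668739e-03,  4.16674734e-04, -3.09053996e-03,
        3.82816717e-04, -1.03646714e-03,  1.57406983e-05]), 'joint_torque': array([ 2.76679028e-03, -5.96922898e+01,  1.61019757e+00, -2.81492311e+01,
        1.27002876e-02,  6.52954273e-03,  1.65017934e-05]), 'eef_pos': array([ 0.26190602, -0.62164643,  0.2305548 ]), 'tool_rot': array([-0.13959834, -0.69296185, -0.14052333,  0.69323111]), 'wrist_force': array([-0.20104704, -0.32383371,  0.38333315]), 'ft_torque': array([-0.00127731, -0.0004842 ,  0.00217305]), 'gripper_width': 0.08520478561999703}
```

View pics/top0.png

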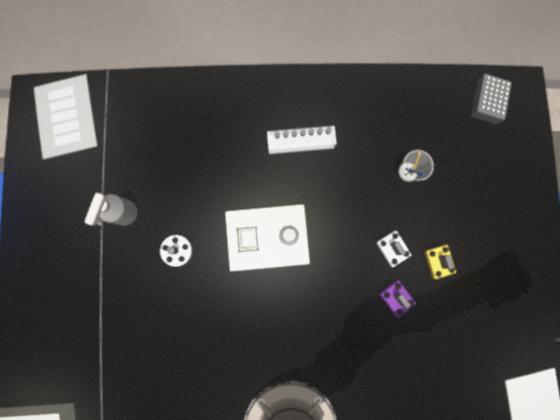

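View pics/side0.png

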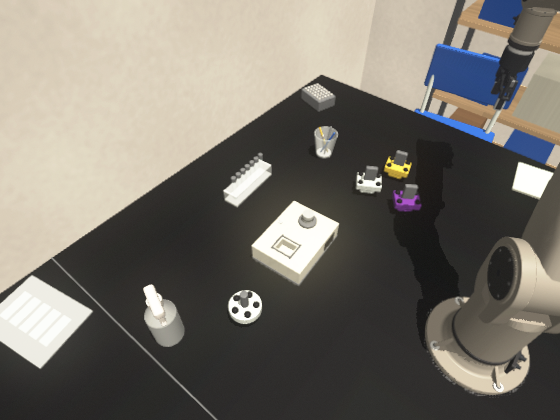

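View pics/wrist0.png

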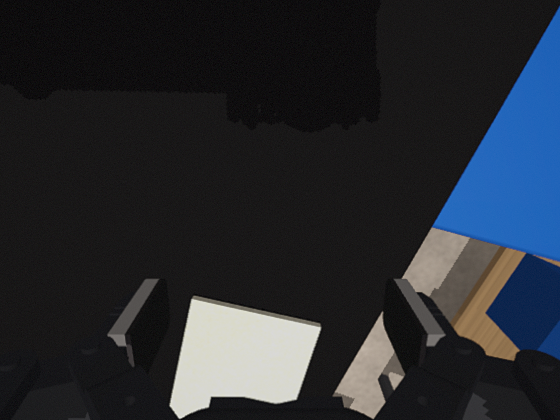

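Candidates in the top picture are silver (394,248), yellow (441,262), purple (398,297) and round (175,250). The silver one with an oblong bar fits: it is an aluminium block, the purple and yellow ones are look-alikes, and the round one is a disc. I'll enlarge to confirm.

Run:
```python
from h import *
c=load('top0.png');s=load('side0.png')
a=cv2.resize(c['image'][220:320,365:465],(400,400),interpolation=cv2.INTER_CUBIC)
b=cv2.resize(c['image'][195:280,215:320],(400,324),interpolation=cv2.INTER_CUBIC)
d=cv2.resize(s['image'][195:285,245:345],(400,360),interpolation=cv2.INTER_CUBIC)
im=np.zeros((400,800,3),np.uint8); im[:,:400]=a; im[:324,400:]=b
cv2.imwrite('pics/crop0.png',im[:,:,::-1])
a=cv2.resize(s['image'][140:220,345:445],(400,320),interpolation=cv2.INTER_CUBIC)
im=np.zeros((400,800,3),np.uint8); im[:320,:400]=a; im[:360,400:]=d
cv2.imwrite('pics/crop1.png',im[:,:,::-1])
```

```text
(no output)
```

View pics/crop0.png

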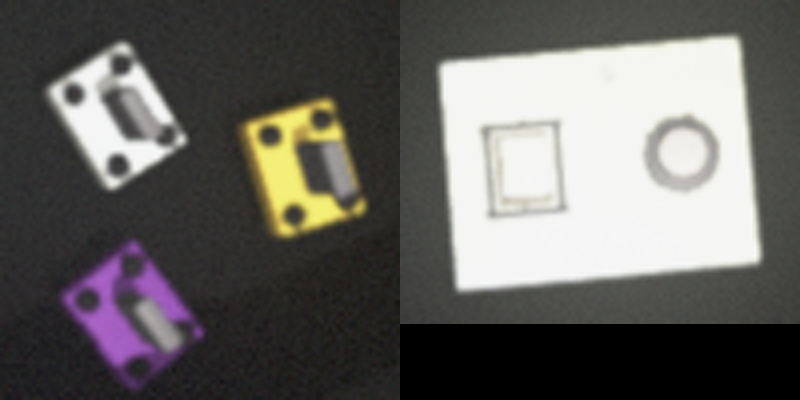

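View pics/crop1.png

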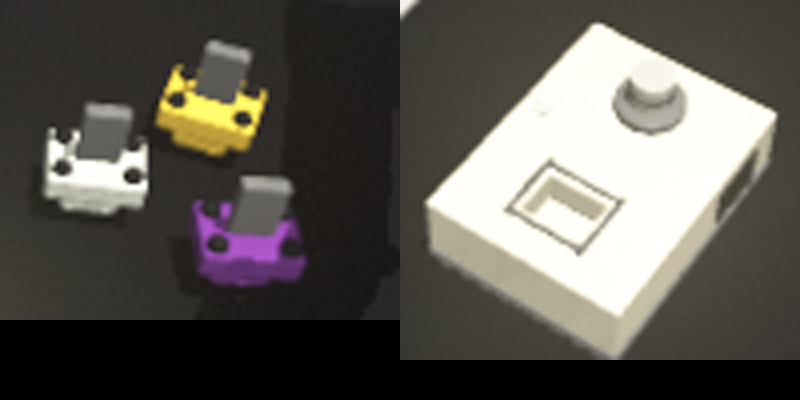

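The silver one is confirmed: it has four black caps and a grey oblong bar. In the right-hand crop the socket is to the left (mixer +y) and the plunger to the right.

Run:
```python
from h import *
from scipy.optimize import least_squares
c=load('top0.png');s=load('side0.png')
def rect(c,cr,box,z,sc,thr=120):
    pass
def up(im,x0,y0,x1,y1,k=4):
    return cv2.resize(im[y0:y1,x0:x1],None,fx=k,fy=k,interpolation=cv2.INTER_CUBIC)
# mixer
def blob(c,x0,y0,x1,y1,z,mask):
    k=4; u=up(c['image'],x0,y0,x1,y1).astype(int)
    m=mask(u).astype(np.uint8); n,l,st,ce=cv2.connectedComponentsWithStats(m); i=1+st[1:,4].argmax()
    cn=max(cv2.findContours((l==i).astype(np.uint8),cv2.RETR_EXTERNAL,cv2.CHAIN_APPROX_NONE)[0],key=len)[:,0]
    P=np.array([at(c,((p[0]+.5)/k-.5+x0,(p[1]+.5)/k-.5+y0),z)[:2] for p in cn])
    return cv2.minAreaRect((P*1000).astype(np.float32))
print('mixer',blob(c,215,195,320,280,.062,lambda u:u.min(2)>130))
print('holder',blob(c,372,225,415,270,.047,lambda u:u.min(2)>115))
# points, top crop pixel -> (crop/scale -.5 + off)
f=lambda p:(p[0]/3.81-.5+215,p[1]/3.81-.5+195)
S=[(484,125),(559,121),(566,209),(491,216)]
S=[(x-400,y) for x,y in S]
q=np.array([at(c,f(p),.062) for p in S]);print('socket frame',q.mean(0), np.linalg.norm(q-np.roll(q,1,0),axis=1))
print('plunger top',at(c,f((683-400,150)),.096),'housing',at(c,f((681-400,153)),.072))
g=lambda p:(p[0]/4-.5+365,p[1]/4-.5+220)
B=[(121,63),(74,94),(118,166),(167,135)]
q=np.array([at(c,g(p),.052) for p in B]);print('caps',q,q.mean(0),np.linalg.norm(q-np.roll(q,1,0),axis=1), q[1]-q[2],q[0]-q[3])
# side
fs=lambda p:(p[0]/4-.5+245,p[1]/4-.5+195)
M=[(598-400,24),(776-400,117),(614-400,313),(427-400,205)]
q=np.array([at(s,fs(p),.062) for p in M]);print('side mixer',q,q.mean(0))
S=[(549,162),(622,201),(580,252),(506,210)]
q=np.array([at(s,fs((x-400,y)),.062) for x,y in S]);print('side socket',q.mean(0))
gs=lambda p:(p[0]/4-.5+345,p[1]/4-.5+140)
q=np.array([at(s,gs(p),.097) for p in [(85,105),(132,108)]]);print('side bar top near edge ends',q,q.mean(0))
q=np.array([at(s,gs(p),.050) for p in [(62,168),(133,176)]]);print('side caps front',q,q.mean(0))
```

```text
mixer ((499.42596435546875, 45.858245849609375), (155.48773193359375, 204.73130798339844), 3.790703296661377)
holder ((462.1620788574219, -283.01654052734375), (79.62831115722656, 64.61503601074219), 29.858230590820312)
socket frame [0.49746583 0.09539435 0.062     ] [0.0607576  0.05011813 0.05879209 0.04995636]
plunger top [ 0.50462342 -0.00890347  0.096     ] housing [ 0.50406658 -0.00837321  0.072     ]
caps [[ 0.49626327 -0.28573718  0.052     ]
 [ 0.47708986 -0.25366796  0.052     ]
 [ 0.42987401 -0.28021468  0.052     ]
 [ 0.44877238 -0.3136381   0.052     ]] [ 0.46299988 -0.28331448  0.052     ] [0.05508036 0.03736381 0.05416701 0.03839626] [0.04721585 0.02654672 0.        ] [0.0474909  0.02790092 0.        ]
side mixer [[ 0.57789732 -0.04813428  0.062     ]
 [ 0.42903159 -0.05617552  0.062     ]
 [ 0.42004715  0.14156609  0.062     ]
 [ 0.56528227  0.15276035  0.062     ]] [0.49806458 0.04750416 0.062     ]
side socket [0.49529346 0.09624167 0.062     ]
side bar top near edge ends [[ 0.47828216 -0.27615215  0.097     ]
 [ 0.4487563  -0.2962082   0.097     ]] [ 0.46351923 -0.28618017  0.097     ]
side caps front [[ 0.47528448 -0.2524235   0.05      ]
 [ 0.42800487 -0.27994274  0.05      ]] [ 0.45164468 -0.26618312  0.05      ]
```

Run:
```python
from h import *
from scipy.spatial.transform import Rotation as Ro
c=load('top0.png');o=c['obs'];q=o['tool_rot'];R=Ro.from_quat([q[1],q[2],q[3],q[0]]).as_matrix();print(R)
y=R[:,1];yaw=np.degrees(np.arctan2(y[1],y[0]));print('yaw of tool y',yaw,'targets',119.9-yaw,-60.1-yaw)
print('dp to 0.4625,-.283,.20',np.array([.4625,-.283,.20])-o['eef_pos'])
g=lambda p:(p[0]/4-.5+365,p[1]/4-.5+220)
for n,p in dict(ytop1=(345,168),ptop=(155,322),yblk=None).items() if 0 else [('yellow bar',(343,170)),('purple bar',(157,325))]:
    print(n,at(c,g(p),.097))
t=np.radians(119.9);d=np.array([np.cos(t),np.sin(t)]);print('finger outer',np.array([.4625,-.283])+d*.057,np.array([.4625,-.283])-d*.057)
```

```text
[[-8.73795702e-04  3.88373023e-01 -9.21501835e-01]
 [ 1.59657916e-03 -9.21500470e-01 -3.88373962e-01]
 [-9.99998344e-01 -1.81061012e-03  1.85134876e-04]]
yaw of tool y -67.14665845805841 targets 187.0466584580584 7.04665845805841
dp to 0.4625,-.283,.20 [ 0.20064661  0.338508   -0.03033106]
yellow bar [ 0.42326698 -0.4102885   0.097     ]
purple bar [ 0.33284502 -0.28637174  0.097     ]
finger outer [ 0.4340862  -0.23358689] [ 0.4909138  -0.33241311]
```

Request:
move_arm:
  rows:
    - {"dp": [0.02,0.034,0],"angular": [0,0,1]}
    - {"dp": [0.04,0.068,0],"angular": [0,0,2]}
    - {"dp": [0.06,0.102,0],"angular": [0,0,3]}
    - {"dp": [0.08,0.136,0],"angular": [0,0,4]}
    - {"dp": [0.1,0.17,0],"angular": [0,0,5]}
    - {"dp": [0.12,0.204,0],"angular": [0,0,6]}
    - {"dp": [0.14,0.238,0],"angular": [0,0,7]}
    - {"dp": [0.16,0.272,0],"angular": [0,0,7]}
    - {"dp": [0.18,0.306,0],"angular": [0,0,7]}
    - {"dp": [0.2006,0.3385,0],"angular": [0,0,7]}
    - {"dp": [0.2006,0.3385,0],"angular": [0,0,7]}
    - {"dp": [0.2006,0.3385,0],"angular": [0,0,7]}
  jaw: 0.085

```text
time: 1.35
eef_pos: [0.463, -0.2828, 0.2312]
tool_rot: [-0.183, -0.683, -0.183, 0.683]
wrist_force: [-0.4, -1.0, -0.3]
gripper_width: 0.0849
```

Run:
```python
from h import *
c=cap('wrist','w1.png');print(c['obs']['eef_pos'],c['obs']['time'])
```

```text
[ 0.46297294 -0.28279859  0.23116752] 1.35
```

View pics/w1.png

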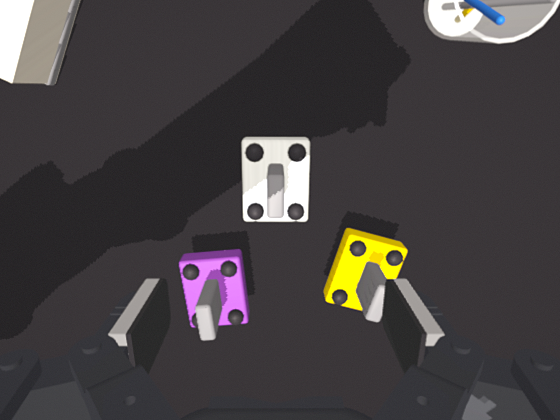

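Run:
```python
from h import *
c=load('w1.png'); R,t=pose(c); print('cam',-R.T@t,'fwd',R[2])
print('tcp px',proj(c,c['obs']['eef_pos']))
P=[at(c,p,.052) for p in [(254,152),(297,152),(255,212),(296,211)]]
P=np.array(P);print(P,P.mean(0))
d=P[0]+P[1]-P[2]-P[3];print(np.degrees(np.arctan2(d[1],d[0])))
print('expected holder top px',proj(c,[.4625,-.283,.097]))
print('bar top',at(c,(275,170),.097), at(c,(275,213),.097))
print('yellow bar',at(c,(374,312),.097),'purple bar',at(c,(207,330),.097))
```

```text
cam [ 0.53096261 -0.24386306  0.37344044] fwd [-0.26725313 -0.15460661 -0.95114277]
tcp px [[275.19689792 281.12422473]]
[[ 0.47654835 -0.25367537  0.052     ]
 [ 0.49506557 -0.28583953  0.052     ]
 [ 0.42923428 -0.28083815  0.052     ]
 [ 0.44862475 -0.31261131  0.052     ]] [ 0.46236824 -0.28324109  0.052     ]
29.91061130171941
expected holder top px [[275.29506175 196.19193127]]
bar top [ 0.48016495 -0.27258185  0.097     ] [ 0.45055219 -0.28960688  0.097     ]
yellow bar [ 0.41528448 -0.40781477  0.097     ] purple bar [ 0.32766474 -0.29183818  0.097     ]
```

Request:
move_arm:
  rows:
    - {"dp": [-0.0005,0,-0.025],"angular": [0,0,0]}
    - {"dp": [-0.0005,0,-0.055],"angular": [0,0,0]}
    - {"dp": [-0.0005,0,-0.085],"angular": [0,0,0]}
    - {"dp": [-0.0005,0,-0.11],"angular": [0,0,0]}
    - {"dp": [-0.0005,0,-0.135],"angular": [0,0,0]}
    - {"dp": [-0.0005,0,-0.15],"angular": [0,0,0]}
    - {"dp": [-0.0005,0,-0.16],"angular": [0,0,0]}
    - {"dp": [-0.0005,0,-0.166],"angular": [0,0,0]}
    - {"dp": [-0.0005,0,-0.166],"angular": [0,0,0]}
    - {"dp": [-0.0005,0,-0.166],"angular": [0,0,0]}

```text
time: 2.4
eef_pos: [0.4625, -0.2841, 0.0659]
tool_rot: [0.182, 0.684, 0.182, -0.683]
wrist_force: [0.3, -0.1, 0.1]
gripper_width: 0.0852
```

Run:
```python
from h import *
c=cap('wrist','w2.png');print(c['obs']['eef_pos'],c['obs']['wrist_force'])
```

```text
[ 0.46253113 -0.28410722  0.06593689] [ 0.30186903 -0.09704115  0.07720462]
```

View pics/w2.png

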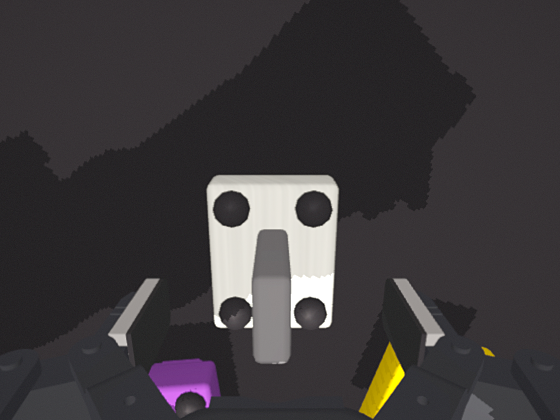

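The bar (centred about 272,300) stands square between the pads. Closing now.

Request:
move_arm:
  rows:
    - {"dp": [0,0.001,-0.001],"angular": [0,0,0]}
    - {"dp": [0,0.001,-0.001],"angular": [0,0,0]}
    - {"dp": [0,0.001,-0.001],"angular": [0,0,0]}
    - {"dp": [0,0.001,-0.001],"angular": [0,0,0]}
    - {"dp": [0,0.001,-0.001],"angular": [0,0,0]}
    - {"dp": [0,0.001,-0.001],"angular": [0,0,0]}
    - {"dp": [0,0.001,-0.001],"angular": [0,0,0]}
    - {"dp": [0,0.001,-0.001],"angular": [0,0,0]}
    - {"dp": [0,0.001,-0.001],"angular": [0,0,0]}
    - {"dp": [0,0.001,-0.001],"angular": [0,0,0]}
    - {"dp": [0,0.001,-0.001],"angular": [0,0,0]}
    - {"dp": [0,0.001,-0.001],"angular": [0,0,0]}
  jaw: 0
  grip_force: 60

```text
time: 3.65
eef_pos: [0.4624, -0.2826, 0.0645]
tool_rot: [0.182, 0.683, 0.182, -0.683]
wrist_force: [-1.0, 0.7, 5.5]
gripper_width: 0.0134
```

Run:
```python
from h import *
c=cap('wrist','w3.png');print(c['obs']['eef_pos'],c['obs']['wrist_force'],c['obs']['gripper_width'])
```

```text
[ 0.46240734 -0.28263773  0.06452564] [-0.97533548  0.67358656  5.52508443] 0.0133853360829722
```

View pics/w3.png

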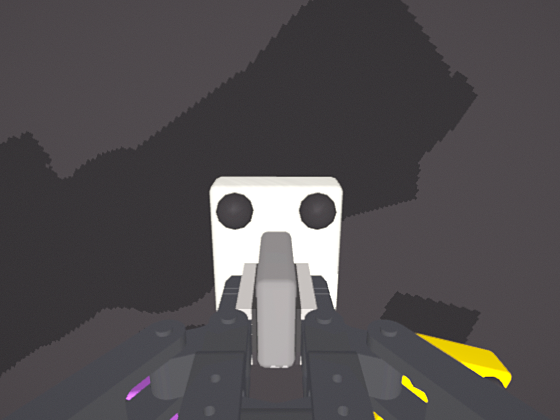

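Request:
move_arm:
  rows:
    - {"dp": [0,0,0.01],"angular": [0,0,0]}
    - {"dp": [0,0,0.03],"angular": [0,0,0]}
    - {"dp": [0,0,0.05],"angular": [0,0,0]}
    - {"dp": [0,0,0.075],"angular": [0,0,0]}
    - {"dp": [0,0,0.1],"angular": [0,0,0]}
    - {"dp": [0,0,0.12],"angular": [0,0,0]}
    - {"dp": [0,0,0.13],"angular": [0,0,0]}
    - {"dp": [0,0,0.13],"angular": [0,0,0]}

```text
time: 4.5
eef_pos: [0.4626, -0.2828, 0.1954]
tool_rot: [0.183, 0.684, 0.182, -0.683]
wrist_force: [1.1, 0.3, -2.4]
gripper_width: 0.0135
```

Run:
```python
from h import *
c=cap('wrist','w4.png');o=c['obs'];print(o['eef_pos'],o['wrist_force'],o['gripper_width'])
from scipy.spatial.transform import Rotation as Ro
q=o['tool_rot'];R=Ro.from_quat([q[1],q[2],q[3],q[0]]).as_matrix();y=R[:,1];print(np.degrees(np.arctan2(y[1],y[0])),R[:,0])
```

```text
[ 0.46256118 -0.28284572  0.19535393] [ 1.08400674  0.2811112  -2.39772067] 0.013518900806685804
-60.16145783994063 [ 0.00166969 -0.00100984 -0.9999981 ]
```

View pics/w4.png

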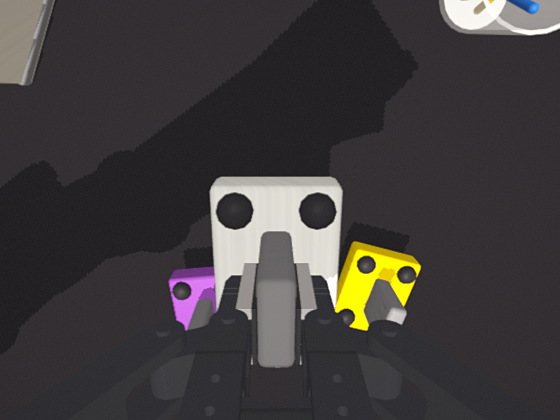

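Held and lifted without slip. Moving to 60 mm short of the socket so I can measure it with the wrist camera.

Request:
move_arm:
  rows:
    - {"dp": [-0.001,0.015,0],"angular": [0,0,-1]}
    - {"dp": [-0.003,0.045,0],"angular": [0,0,-3]}
    - {"dp": [-0.006,0.08,0],"angular": [0,0,-5.5]}
    - {"dp": [-0.008,0.115,0],"angular": [0,0,-8]}
    - {"dp": [-0.011,0.15,0],"angular": [0,0,-10.5]}
    - {"dp": [-0.013,0.185,0],"angular": [0,0,-13]}
    - {"dp": [-0.016,0.22,0],"angular": [0,0,-15.5]}
    - {"dp": [-0.018,0.255,0],"angular": [0,0,-18]}
    - {"dp": [-0.021,0.29,0],"angular": [0,0,-20.5]}
    - {"dp": [-0.023,0.32,0],"angular": [0,0,-23]}
    - {"dp": [-0.025,0.35,0],"angular": [0,0,-25]}
    - {"dp": [-0.0265,0.37,0],"angular": [0,0,-26]}
    - {"dp": [-0.0265,0.379,0],"angular": [0,0,-26]}
    - {"dp": [-0.0265,0.379,0],"angular": [0,0,-26]}
    - {"dp": [-0.0265,0.379,0],"angular": [0,0,-26]}

```text
time: 6.05
eef_pos: [0.4354, 0.0952, 0.1936]
tool_rot: [-0.024, -0.706, -0.023, 0.707]
wrist_force: [-0.0, -0.5, -1.9]
gripper_width: 0.0134
```

Run:
```python
from h import *
c=cap('wrist','w5.png');o=c['obs'];print(o['eef_pos'],o['wrist_force'],o['gripper_width'])
from scipy.spatial.transform import Rotation as Ro
q=o['tool_rot'];R=Ro.from_quat([q[1],q[2],q[3],q[0]]).as_matrix();y=R[:,1];print(np.degrees(np.arctan2(y[1],y[0])),R[:,0])
a=np.radians(3.79)
for P in [(.496,.0962,.062),(.5028,-.0087,.096)]: print(proj(c,P))
```

```text
[0.4354382  0.09520673 0.1936489 ] [-0.02762431 -0.53622779 -1.90209133] 0.013412278734922112
-86.18277125098932 [-1.36666670e-03 -8.88696069e-04 -9.99998671e-01]
[[278.92821537 115.14713877]]
[[446.3964102  119.29132226]]
```

View pics/w5.png

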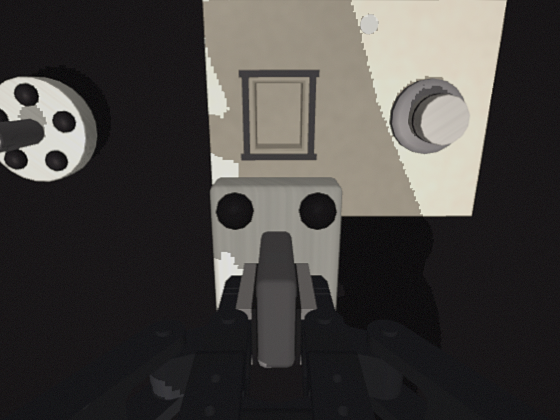

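Run:
```python
from h import *
c=load('w5.png'); a=cv2.resize(c['image'][60:170,225:335],(600,600),interpolation=cv2.INTER_CUBIC)
a=cv2.convertScaleAbs(a,alpha=1.4); cv2.imwrite('pics/crop5.png',a[:,:,::-1])
```

```text
(no output)
```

View pics/crop5.png

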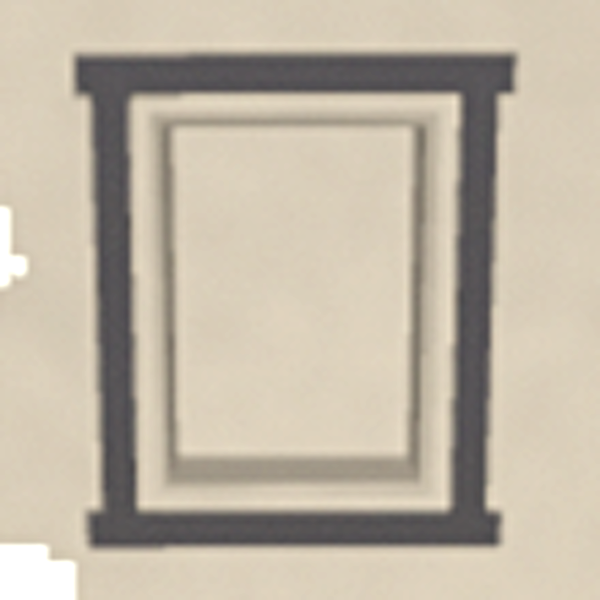

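Run:
```python
from h import *
c=load('w5.png'); f=lambda p:(p[0]*110/600-.5+225,p[1]*110/600-.5+60)
def show(n,L,z):
    q=np.array([at(c,f(p),z) for p in L]); e=np.linalg.norm(q-np.roll(q,1,0),axis=1)
    d=q[0]+q[1]-q[2]-q[3]; print(n,q.mean(0),e.round(4),'yaw',np.degrees(np.arctan2(d[1],d[0])))
show('outer',[(77,52),(517,52),(500,548),(90,548)],.0625)
show('inner',[(132,93),(462,93),(448,513),(137,513)],.0625)
show('hole?',[(155,115),(437,115),(425,485),(165,485)],.062)
show('floor',[(172,125),(415,125),(408,460),(178,460)],.034)
# holder check in hand: caps front at z 
o=c['obs']; z=o['eef_pos'][2]-.0645+.052
P=np.array([at(c,p,z) for p in [(234,211),(317,211)]]);d=P[0]-P[1]
print('caps',P.mean(0)-o['eef_pos'],np.linalg.norm(d),np.degrees(np.arctan2(d[1],d[0]))-90)
c=load('w3.png');o=c['obs'];P=np.array([at(c,p,.052) for p in [(234,211),(317,211)]]);d=P[0]-P[1]
print('caps at grasp',P.mean(0)-o['eef_pos'],P.mean(0)-[.0275*np.cos(.522),.0275*np.sin(.522),0],np.linalg.norm(d),np.degrees(np.arctan2(d[1],d[0]))-90)
```

```text
outer [0.495371   0.09627519 0.0625    ] [0.0631 0.0555 0.0631 0.0555] yaw 3.6705747784588274
inner [0.49528884 0.09644059 0.0625    ] [0.0535 0.0418 0.0535 0.0419] yaw 3.2666565212617815
hole? [0.49582116 0.09636791 0.062     ] [0.0471 0.0359 0.0471 0.035 ] yaw 3.7445024882244815
floor [0.49511884 0.0963886  0.034     ] [0.0469 0.0342 0.0469 0.034 ] yaw 3.796661532528343
caps [ 0.02767308  0.00140395 -0.0125    ] 0.036246737148095565 3.736809262025261
caps at grasp [ 0.02390896  0.01352605 -0.01252564] [ 0.46247866 -0.28282359  0.052     ] 0.03626913491364406 29.779253670029192
```

Request:
move_arm:
  rows:
    - {"dp": [0.01,0.0005,0],"angular": [0,0,0]}
    - {"dp": [0.03,0.001,0],"angular": [0,0,0]}
    - {"dp": [0.05,0.0015,-0.005],"angular": [0,0,0]}
    - {"dp": [0.0595,0.0015,-0.02],"angular": [0,0,0]}
    - {"dp": [0.0595,0.0015,-0.04],"angular": [0,0,0]}
    - {"dp": [0.0595,0.0015,-0.055],"angular": [0,0,0]}
    - {"dp": [0.0595,0.0015,-0.06],"angular": [0,0,0]}
    - {"dp": [0.0595,0.0015,-0.06],"angular": [0,0,0]}
    - {"dp": [0.0595,0.0015,-0.06],"angular": [0,0,0]}

```text
time: 7.0
eef_pos: [0.496, 0.0978, 0.1349]
tool_rot: [0.023, 0.707, 0.024, -0.706]
wrist_force: [-0.4, -0.5, -1.2]
gripper_width: 0.0135
```

Run:
```python
from h import *
o=r.get_obs();print(o['eef_pos'],o['wrist_force'])
c=cap('side','s6.png');a=cv2.resize(c['image'][170:290,230:350],(600,600),interpolation=cv2.INTER_CUBIC)
cv2.imwrite('pics/s6c.png',a[:,:,::-1])
```

```text
[0.49598663 0.09777925 0.1349432 ] [-0.40676854 -0.48134264 -1.18283337]
```

View pics/s6c.png

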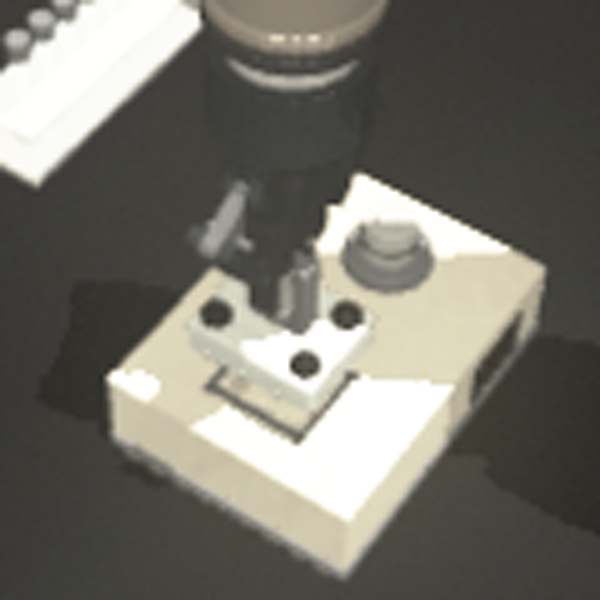

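Request:
move_arm:
  rows:
    - {"dp": [-0.001,-0.001,0],"angular": [0,0,0]}
    - {"dp": [-0.001,-0.001,-0.003],"angular": [0,0,0]}
    - {"dp": [-0.001,-0.001,-0.006],"angular": [0,0,0]}
    - {"dp": [-0.001,-0.001,-0.009],"angular": [0,0,0]}
    - {"dp": [-0.001,-0.001,-0.011],"angular": [0,0,0]}
    - {"dp": [-0.001,-0.001,-0.013],"angular": [0,0,0]}
    - {"dp": [-0.001,-0.001,-0.013],"angular": [0,0,0]}
    - {"dp": [-0.001,-0.001,-0.013],"angular": [0,0,0]}

```text
time: 7.85
eef_pos: [0.4945, 0.0971, 0.1213]
tool_rot: [0.024, 0.707, 0.024, -0.707]
wrist_force: [1.0, 0.8, -2.7]
gripper_width: 0.0133
```

Request:
move_arm:
  rows:
    - {"dp": [0,0,-0.002],"angular": [0,0,0]}
    - {"dp": [0,0,-0.004],"angular": [0,0,0]}
    - {"dp": [0,0,-0.006],"angular": [0,0,0]}
    - {"dp": [0,0,-0.008],"angular": [0,0,0]}
    - {"dp": [0,0,-0.008],"angular": [0,0,0]}

```text
time: 8.35
eef_pos: [0.4945, 0.097, 0.1131]
tool_rot: [0.024, 0.707, 0.024, -0.707]
wrist_force: [3.1, -0.0, -3.9]
gripper_width: 0.0134
```

Request:
move_arm:
  rows:
    - {"dp": [0.0005,0,-0.002],"angular": [0,0,0]}
    - {"dp": [0.0005,0,-0.004],"angular": [0,0,0]}
    - {"dp": [0.0005,0,-0.006],"angular": [0,0,0]}
    - {"dp": [0.0005,0,-0.008],"angular": [0,0,0]}
    - {"dp": [0.0005,0,-0.01],"angular": [0,0,0]}
    - {"dp": [0.0005,0,-0.011],"angular": [0,0,0]}
    - {"dp": [0.0005,0,-0.011],"angular": [0,0,0]}

```text
time: 9.05
eef_pos: [0.4947, 0.0969, 0.1021]
tool_rot: [-0.024, -0.707, -0.024, 0.707]
wrist_force: [2.2, 0.3, -3.7]
gripper_width: 0.013
```

Almost home (expected about 0.1015). I'll push down in small steps until there is contact.

Request:
move_arm:
  rows:
    - {"dp": [0,0,-0.001],"angular": [0,0,0]}
    - {"dp": [0,0,-0.002],"angular": [0,0,0]}
    - {"dp": [0,0,-0.002],"angular": [0,0,0]}

```text
time: 9.35
eef_pos: [0.4947, 0.097, 0.1015]
tool_rot: [0.024, 0.707, 0.024, -0.707]
wrist_force: [-4.1, -1.3, 11.2]
gripper_width: 0.0131
```

Run:
```python
from h import *
o=r.get_obs();print(o['eef_pos'],o['wrist_force'],o['ft_torque'])
c=cap('side','s7.png');a=cv2.resize(c['image'][170:290,230:350],(600,600),interpolation=cv2.INTER_CUBIC)
cv2.imwrite('pics/s7c.png',a[:,:,::-1])
```

```text
[0.49469786 0.09698018 0.10146953] [-4.06961519 -1.32474708 11.16950934] [-0.27093028  0.71508005  0.01127168]
```

View pics/s7c.png

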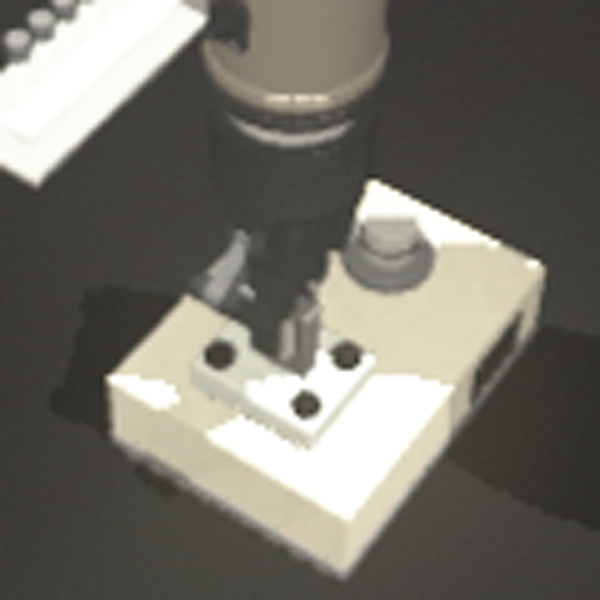

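Contact came at z 0.1015, exactly the height expected for fully home, and the block sits flush on the deck. Releasing and rising.

Request:
move_arm:
  rows:
    - {"dp": [0,0,0.001],"angular": [0,0,0]}
    - {"dp": [0,0,0.001],"angular": [0,0,0]}
    - {"dp": [0,0,0.001],"angular": [0,0,0]}
    - {"dp": [0,0,0.001],"angular": [0,0,0]}
    - {"dp": [0,0,0.001],"angular": [0,0,0]}
    - {"dp": [0,0,0.001],"angular": [0,0,0]}
    - {"dp": [0,0,0.001],"angular": [0,0,0]}
    - {"dp": [0,0,0.001],"angular": [0,0,0]}
  jaw: 0.06

```text
time: 10.2
eef_pos: [0.4947, 0.0969, 0.1012]
tool_rot: [-0.024, -0.707, -0.024, 0.707]
wrist_force: [0.3, 0.3, 0.4]
gripper_width: 0.0602
```

Request:
move_arm:
  rows:
    - {"dp": [0,0,0.01],"angular": [0,0,0]}
    - {"dp": [0,0,0.03],"angular": [0,0,0]}
    - {"dp": [0,0,0.06],"angular": [0,0,0]}
    - {"dp": [0,0,0.085],"angular": [0,0,0]}
    - {"dp": [0,0,0.1],"angular": [0,0,0]}
    - {"dp": [-0.02,-0.02,0.1],"angular": [0,0,0]}
    - {"dp": [-0.05,-0.05,0.1],"angular": [0,0,0]}
    - {"dp": [-0.06,-0.07,0.1],"angular": [0,0,0]}
    - {"dp": [-0.06,-0.07,0.1],"angular": [0,0,0]}
    - {"dp": [-0.06,-0.07,0.1],"angular": [0,0,0]}

```text
time: 11.2
eef_pos: [0.4351, 0.027, 0.2021]
tool_rot: [0.023, 0.707, 0.023, -0.706]
wrist_force: [0.1, 0.1, 0.6]
gripper_width: 0.0599
```

Run:
```python
from h import *
c=cap('wrist','w8.png');o=c['obs'];print(o['eef_pos'],o['wrist_force'],o['time'],o['gripper_width'])
```

```text
[0.43510481 0.02697965 0.2021206 ] [0.09297379 0.10048761 0.64494927] 11.2 0.05992596764986272
```

View pics/w8.png

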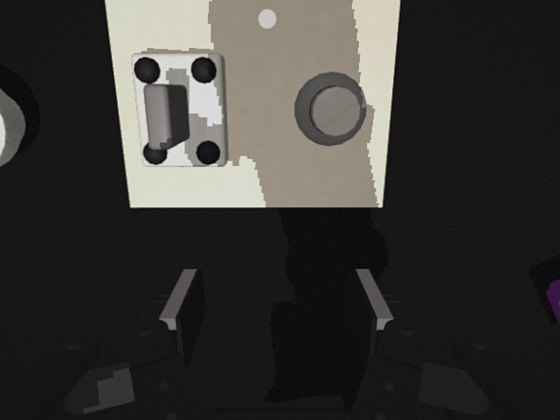

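Run:
```python
from h import *
c=load('w8.png')
L=[(147,70),(204,69),(208,152),(155,152)]
for z in (.089,.100):
    P=np.array([at(c,p,z) for p in L]);d=P[0]+P[1]-P[2]-P[3];print(z,P.mean(0),np.degrees(np.arctan2(d[1],d[0])),np.linalg.norm(P-np.roll(P,1,0),axis=1))
print(at(c,(335.5,110.5),.096),at(c,(330,109),.072))
```

```text
0.089 [0.49490176 0.09507155 0.089     ] 3.5935546978772432 [0.05294402 0.03680867 0.05349654 0.03643383]
0.1 [0.49568943 0.09234359 0.1       ] 3.5935546978772424 [0.050665   0.03522421 0.05119373 0.0348655 ]
[ 0.5029641  -0.00782884  0.096     ] [ 0.50273991 -0.00764472  0.072     ]
```

Caps spacing and centre (0.495, 0.095) agree with the holder seated. The plunger is at (0.503, -0.008). Shutting the fingers and going above it.

Request:
move_arm:
  rows:
    - {"dp": [0.02,-0.01,0],"angular": [0,0,0]}
    - {"dp": [0.05,-0.025,0],"angular": [0,0,0]}
    - {"dp": [0.068,-0.035,0],"angular": [0,0,0]}
    - {"dp": [0.068,-0.035,0],"angular": [0,0,0]}
    - {"dp": [0.068,-0.035,0],"angular": [0,0,0]}
    - {"dp": [0.068,-0.035,0],"angular": [0,0,0]}
    - {"dp": [0.068,-0.035,0],"angular": [0,0,0]}
    - {"dp": [0.068,-0.035,-0.02],"angular": [0,0,0]}
    - {"dp": [0.068,-0.035,-0.045],"angular": [0,0,0]}
    - {"dp": [0.068,-0.035,-0.07],"angular": [0,0,0]}
    - {"dp": [0.068,-0.035,-0.085],"angular": [0,0,0]}
    - {"dp": [0.068,-0.035,-0.09],"angular": [0,0,0]}
    - {"dp": [0.068,-0.035,-0.09],"angular": [0,0,0]}
    - {"dp": [0.068,-0.035,-0.09],"angular": [0,0,0]}
  jaw: 0

```text
time: 12.65
eef_pos: [0.5033, -0.0078, 0.1122]
tool_rot: [0.024, 0.707, 0.024, -0.706]
wrist_force: [0.5, -1.0, 0.5]
gripper_width: 0.0002
```

Run:
```python
from h import *
c=cap('wrist','w9.png');o=c['obs'];print(o['eef_pos'],o['wrist_force'],o['time'],o['gripper_width'])
```

```text
[ 0.50325314 -0.00778796  0.11217446] [ 0.50253328 -0.97235164  0.48169833] 12.65 0.0002087694642053709
```

View pics/w9.png

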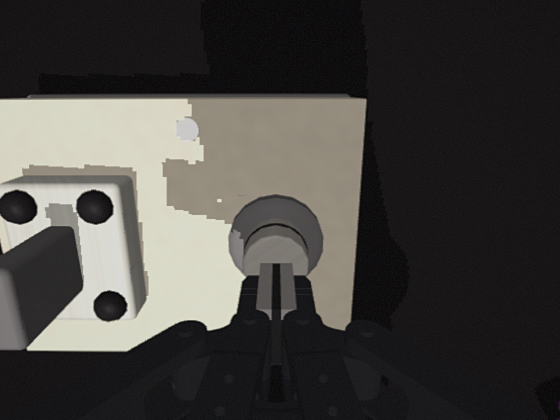

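The fingertips are over the plunger, and the dark band is visible at about (276,227). Lowering gently to find contact.

Request:
move_arm:
  rows:
    - {"dp": [0,0,-0.004],"angular": [0,0,0]}
    - {"dp": [0,0,-0.008],"angular": [0,0,0]}
    - {"dp": [0,0,-0.012],"angular": [0,0,0]}
    - {"dp": [0,0,-0.015],"angular": [0,0,0]}
    - {"dp": [0,0,-0.018],"angular": [0,0,0]}
    - {"dp": [0,0,-0.018],"angular": [0,0,0]}
    - {"dp": [0,0,-0.018],"angular": [0,0,0]}

```text
time: 13.4
eef_pos: [0.5026, -0.0081, 0.0934]
tool_rot: [-0.024, -0.707, -0.024, 0.707]
wrist_force: [-2.2, 0.3, 5.1]
gripper_width: -0.0001
```

Request:
move_arm:
  rows:
    - {"dp": [0,0,-0.002],"angular": [0,0,0]}
    - {"dp": [0,0,-0.004],"angular": [0,0,0]}
    - {"dp": [0,0,-0.006],"angular": [0,0,0]}
    - {"dp": [0,0,-0.0075],"angular": [0,0,0]}
    - {"dp": [0,0,-0.0075],"angular": [0,0,0]}
    - {"dp": [0,0,-0.0075],"angular": [0,0,0]}

```text
time: 14.0
eef_pos: [0.5026, -0.0081, 0.0861]
tool_rot: [-0.024, -0.707, -0.024, 0.707]
wrist_force: [-2.8, -0.2, 7.8]
gripper_width: -0.0003
```

Run:
```python
from h import *
c=cap('wrist','w10.png');o=c['obs'];print(o['eef_pos'],o['wrist_force'],o['time'],r.get_obs()['wrist_force'])
a=cv2.resize(c['image'][180:320,200:350],(600,560),interpolation=cv2.INTER_CUBIC)
cv2.imwrite('pics/w10c.png',a[:,:,::-1])
c=cap('side','s10.png');a=cv2.resize(c['image'][170:290,230:350],(600,600),interpolation=cv2.INTER_CUBIC)
cv2.imwrite('pics/s10c.png',a[:,:,::-1])
```

```text
[ 0.50264469 -0.00807201  0.08605289] [-2.76699109 -0.15318911  7.81409673] 14.0 [-1.69851155  0.09765732  7.31593001]
```

View pics/w10c.png

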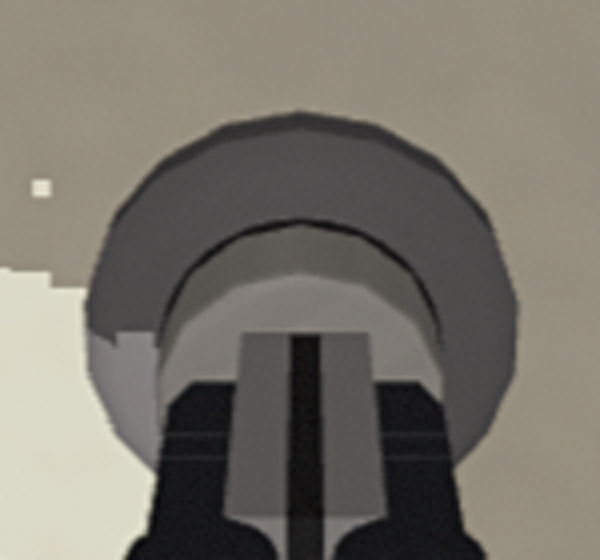

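View pics/s10c.png

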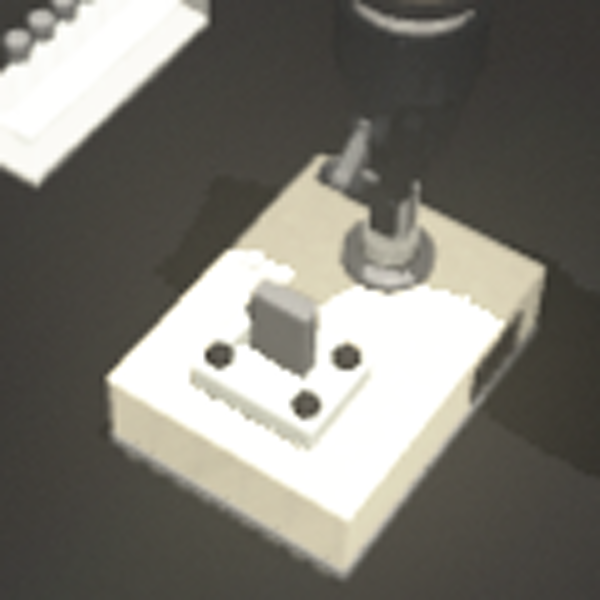

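The band is at the rim, with z 0.0861 and about 7.5 N, so the plunger is half-way. The holder is flush and untouched. Holding for 1.5 s.

Request:
move_arm:
  rows:
    - {"dp": [0,0,0],"angular": [0,0,0]}
    - {"dp": [0,0,0],"angular": [0,0,0]}
    - {"dp": [0,0,0],"angular": [0,0,0]}
    - {"dp": [0,0,0],"angular": [0,0,0]}
    - {"dp": [0,0,0],"angular": [0,0,0]}
    - {"dp": [0,0,0],"angular": [0,0,0]}
    - {"dp": [0,0,0],"angular": [0,0,0]}
    - {"dp": [0,0,0],"angular": [0,0,0]}
    - {"dp": [0,0,0],"angular": [0,0,0]}
    - {"dp": [0,0,0],"angular": [0,0,0]}
    - {"dp": [0,0,0],"angular": [0,0,0]}
    - {"dp": [0,0,0],"angular": [0,0,0]}
    - {"dp": [0,0,0],"angular": [0,0,0]}
    - {"dp": [0,0,0],"angular": [0,0,0]}
    - {"dp": [0,0,0],"angular": [0,0,0]}

```text
time: 15.6
eef_pos: [0.5026, -0.0081, 0.0861]
tool_rot: [-0.024, -0.707, -0.024, 0.707]
wrist_force: [-2.7, -0.4, 6.8]
gripper_width: -0.0003
```

Run:
```python
from h import *
o=r.get_obs();print(o['eef_pos'],o['wrist_force'],o['time'])
if abs(o['eef_pos'][2]-.086)<.0015: print(r.job_done())
```

```text
[ 0.50259814 -0.00811018  0.08605323] [-2.70221132 -0.42556089  6.75022806] 15.6
the job is handed in; nothing more can be done
None
```

The holder is in the mixer's socket and let go, and I handed the job in at 15.6 s with the plunger held half-way. No verdict was reported.

- **Holder:** I picked up the silver oblong holder by its bar and lowered it into the socket. It made contact at tool height 101.5 mm, exactly the height expected for fully home. After release the wrist camera put it at about (0.495, 0.095) and 3.6° yaw, against a socket at about (0.495, 0.096) and 3.8°. The side picture showed the block flush on the deck.
- **Plunger:** I pressed it with shut fingers to a tip height of 86.1 mm, about 9.9 mm of travel, with the dark band at the rim. I held it there for 1.5 s at about 7 N.
- **Bystanders:** I steered clear of them throughout and saw no contact, but I did not measure their positions again at the end.
- **Disagreement:** the last wrist force (6.8 N) is slightly under the spring's 7.5 N. It is still well above the 2.5 N needed.

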